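Hang the controller box's lift-off door on its sprung hinge pin

ROBOT

A 6-joint arm with a two-finger parallel gripper is mounted at the origin on the work surface. World frame = base frame: x ahead of the robot, y to its left, z up, the work surface at z = 0. Lengths are in m, angles in rad, forces in N, time in s.
With the tool pointing down it reaches from about 0.375 to 0.9 m from the base axis. Payload 3.1 kg.
Tool frame: the origin (TCP) lies midway between the tips of the shut fingers; the grasp point (between the pads) lies 19 mm behind it (grip_depth is the distance from the TCP to the grasp point, in m); y points along the fingers, z is the direction in which the jaws open and shut, and the axes are right-handed (so a half turn about y gives the same grasp; the last joint's range is limited). The gripper opens to 85 mm and grips with 20 to 120 N. Pads are 22 mm wide; open, the fingers measure 114 mm over their backs; the gripper's body (76 mm by 85 mm) begins 54 mm behind the grasp point. The pads swing forward as they close: fully open they stand 13 mm farther back than shut.
Start: joints at [1.034, 0.527, 1.433, -0, 1.181, -0.178], TCP at [0.219, 0.585, 0.231] pointing down, gripper open.
Joint ranges: [-3.08, 3.08], [-0.75, 2.2], [0.22, 2.44], [-1.43, 4.57], [0, 2.65], [-2.85, 2.85]. Speed limits (rad/s): [2.79, 2.79, 3.14, 3.14, 3.14, 3.14].

INTERFACE

Orientations are given as a unit quaternion [x, y, z, w].
In Python, from station import sense, snapshot, camera_model, sign_off, grip_depth gives the robot as it stands.
- The arm moves only by the tool play_rows, never from a script. Its argument "deltas" is a list of rows, each a list of 6 numbers: the shift along the tool's x, y, z in m, then the turn, a rotation vector about the tool's x, y, z in rad. A call has 1 to 12 rows; each row is the pose to reach, as a shift and turn from the pose commanded when the call began, along the tool's axes at that moment; what a row does not reach only later rows make up. A row lasts 1/10 s, in which the tool goes at most 50 mm and 8.59 degrees, less where a joint would pass 70% of its speed; a pose out of reach is approached as far as the arm can. A call with a gripper value outside its range is refused whole. "gripper" is the finger opening in m, from 0 to 0.0854, set as the call begins (left out, the last holds). The fingers move at their own pace and stop on an object; "force" is the grip in N (left out, the last holds). Time passes only in rows, so rows that repeat a pose let the fingers close. It gives the time, the measured TCP pose, the force and the opening at its end, in the units of the state.
- sense(): the state, without advancing time (a new reading comes with each control period).
- snapshot(name): name is "scene" or "top"; returns the picture (400x640x3 uint8, red, green, blue); there is no depth.
- camera_model(name): a dict with "fx", "fy", "cx", "cy" (pixels), "camera_from_world" (4x4, takes a point from world to camera coordinates). Camera axes: x right, y up, looking along -z (the intrinsics and any distortion apply to the point x, -y, -z); pixel columns grow to the right and rows downward; lengths in m; the calibration is good to about 2 mm. A picture is of the moment at which its call begins. camera_model takes no time and is no camera call.
- sign_off(): hands the job in, once; it reports no verdict.
The state is a dict: "t": time; "q": joint angles; "qd": joint speeds; "tau": joint torques, N m; "tcp_pos": TCP position; "tool_rot": TCP orientation; "force": force on the tool from outside, world axes, zero at the start; "ft_torque": the same for the moment, N m; "finger_gap": opening from 0.0 (shut) to 1.0 (fully open).
Only numpy, scipy, OpenCV 4.12 (cv2) and the standard library are available. Lean on these libraries where they do the work, as an engineer would, in place of code of your own. Each camera call takes 0.05 s, during which the arm holds its last target.

TASK

The controller box stands open: its small door is parked on the metal stand beside it. Pull the door's sprung hinge pin back by squeezing its tab towards the fixed horn, lift the door off the stand, and lower it gently into the hinge cradles of the controller box until you feel it seat fully, then let the pin spring home into its hole so that the door hangs straight. Do not force the door on either hinge, and leave the mug, the mouse and the key fob alone.

Things in the scene. Friction and masses are not known exactly. Their poses are not given: they have to be found in the camera images.
- door_grip (a point): Grasp point of the loose door: 27 mm above its hinge axis, half-way along. Door axes: y along the hinge towards the pin end, z up, front -x. Horn and tab stand up here from the barrel to 44 mm above the axis, 14 mm (x) x 5 mm (y) each. With the pin pulled their outer faces are 36 mm apart, centred on this point. A 20 to 35 N squeeze from above keeps the pin pulled and carries the door.
- door: The whole door, about 0.25 kg; origin on the hinge axis, half-way along. A white panel 130 mm wide, 5 mm thick, hangs from 5 to 100 mm below the axis of a steel barrel (12 mm diameter, 170 mm long along y). The fixed horn on the barrel has its outer face at y = -18 mm.
- pin_tab (a point): Middle of the pin's pull tab, 24 mm above the axis. With the pin out the tab's outer face is at door y = +29 mm; pushed towards the horn it slides 11 mm to a stop (y = +18 mm), which draws the pin wholly into the barrel. The spring pushes back with 6 N (pin out) to 10 N (pulled).
- pin (a joint): How far the sprung hinge pin is pulled, m: 0 = sprung fully out, 0.011 = fully pulled.
- pin_tip (a point): Tip of the sprung pin (steel, 8 mm diameter), on the hinge axis; with the pin out it stands 10 mm past the barrel's +y end, 95 mm from the door's middle.
- stand: Fixed parking stand: dark foot plate, two aluminium posts and the hinge brackets on which the door hangs at the start. Origin on the desk under the middle of its hinge; y along the hinge towards the pin hole, z up, front -x. It looks like an empty frame, without a box behind.
- stand_hinge (a point): Middle of the stand's hinge axis, 135 mm above the desk. Brackets here and on the box: at each end an open-topped cradle, 14 mm wide with lips flaring to about 30 mm some 12 mm above the axis; the barrel rests on its floor. Outside it an end cheek (inner faces at y = +-88 mm: 3 mm end play each way) rises 35 mm above the axis.
- box: Fixed white controller box, about 180 x 196 x 123 mm, open at the front (-x), boards inside. Origin on the desk under the middle of its hinge; y along the hinge towards the pin hole, z up. Nothing near the hinge but its cheeks stands higher than the cradles' lips. Lower the door slowly (5 to 15 mm/s) and stop at the first touch of the floor of the cradles.
- box_hinge (a point): Middle of the box's hinge axis at its NOMINAL height, 135 mm above the desk. The rail with the brackets is screwed in slots and truly stands up to 12 mm higher or lower; this is not measured and must be felt. The rail does not give. The +y cheek has the pin hole, 11 mm square: the pin enters only with the barrel within about 1.5 mm of the cradle floor; let go higher, it jams on the cheek.
- mug: White mug, 76 mm across, 90 mm tall, bystander; origin under its centre.
- mouse: Black computer mouse, 100 x 60 x 34 mm, bystander; origin under its centre.
- fob: Black key fob 55 x 32 x 14 mm, bystander; origin under its centre.
Not all that is in view belongs to the job. What is meant by the door is not orange, pink or red, and is the smaller of those in its own colour.

How it is judged:
By the outcome, as a careful person would: the job done as asked, in the order asked, and still so for the second after the job is handed in, with the robot touching nothing.
It also fails if it takes over 53 s, if anything falls off the work surface, if the arm or the gripper's body presses on something with over 40 N, if the wrist force passes 120 N, or if a joint passes its speed limit or range.

## Working session

There is one attempt and no reset: what is moved stays moved. The work goes in short steps, Python scripts to look and compute and a tool call to move; the robot and the scene stay as the last step left them, time stands still between calls to the robot, and variables do not carry over. Pictures are saved under pics/ and viewed, and the job is handed in when it is done.

Besides the shell and the picture viewer there is one more tool, called as name(argument=value, ...) on one line, values as JSON. play_rows: Moves the arm, as the interface text tells. Its arguments: {"type":"object","properties":{"deltas":{"type":"array"},"gripper":{"type":"number"},"force":{"type":"number"}},"required":["deltas"]}

```bash
mkdir -p pics; ls; cat > h.py <<'E'
import numpy as np,cv2
from station import sense,snapshot,camera_model,sign_off,grip_depth
E
python3 - <<'E'
from h import *
for n in("scene","top"):
    im=snapshot(n); cv2.imwrite(f"pics/{n}0.png",im[:,:,::-1]); m=camera_model(n); print(n,{k:(np.round(v,4).tolist()) if not isinstance(v,str) else v for k,v in m.items()})
s=sense();print(s);print(grip_depth)
E
```

```text
pics
scene {'fx': 394.6086, 'fy': 394.6086, 'cx': 328.6654, 'cy': 193.4305, 'camera_from_world': [[-0.6569, 0.7539, -0.0153, 0.1958], [-0.6021, -0.5122, 0.6125, 0.3524], [0.4539, 0.4115, 0.7903, -1.5609], [0.0, 0.0, 0.0, 1.0]]}
top {'fx': 400.9156, 'fy': 400.9156, 'cx': 321.0032, 'cy': 194.3209, 'camera_from_world': [[-0.0116, -0.9999, -0.0037, 0.2173], [0.9994, -0.0117, 0.034, -0.5268], [-0.034, -0.0033, 0.9994, -1.1437], [0.0, 0.0, 0.0, 1.0]]}
{'t': 0.1, 'q': array([ 1.03351872e+00,  5.28360846e-01,  1.43379518e+00,  5.18957774e-06,
        1.18142329e+00, -1.78479643e-01]), 'qd': array([ 7.58091514e-04, -1.88273090e-03, -2.55002071e-03, -8.17697030e-07,
        3.48462331e-04, -5.33289132e-04]), 'tau': array([ 5.11620347e-04, -4.43306029e+01, -1.78586018e+01, -2.22160679e-04,
        3.84473620e-03,  6.30802461e-06]), 'tcp_pos': array([0.21908401, 0.58463887, 0.2304324 ]), 'tool_rot': array([ 0.69641533, -0.12642314,  0.12592788, -0.69510074]), 'force': array([-0.19893688, -1.33323236, -0.8925908 ]), 'ft_torque': array([0.05212035, 0.04863724, 0.02189416]), 'finger_gap': 0.9979795810364366}
0.0187
```

View pics/scene0.png

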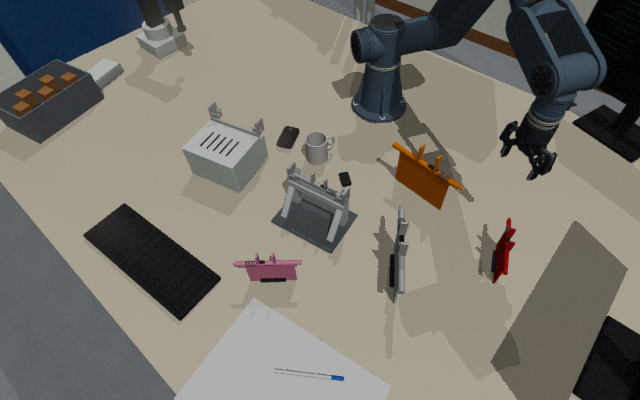

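View pics/top0.png

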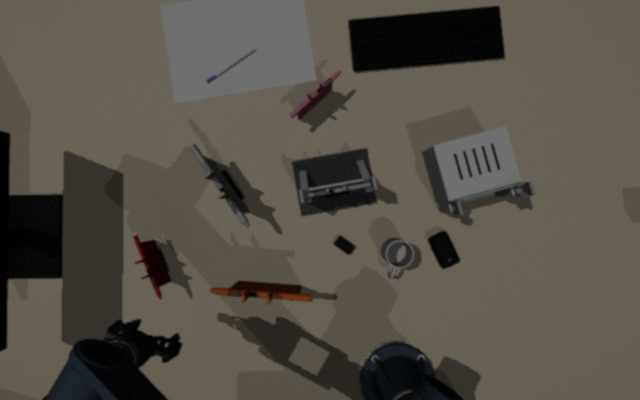

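The top view shows the stand with the door at about (336,187), the box at (478,165) with brackets at (455,208) and (525,190). The larger grey door at (222,185) and the coloured ones are decoys. I'll zoom in next.

```bash
python3 - <<'E'
import cv2
a=cv2.imread('pics/top0.png');b=cv2.imread('pics/scene0.png')
def up(im,x0,y0,x1,y1,k,n):
    c=cv2.convertScaleAbs(cv2.resize(im[y0:y1,x0:x1],None,fx=k,fy=k,interpolation=cv2.INTER_CUBIC),alpha=1.4)
    for x in range(x0,x1,10):
        cv2.line(c,((x-x0)*k,0),((x-x0)*k,4 if x%50 else 14),(0,255,255),1)
    for y in range(y0,y1,10):
        cv2.line(c,(0,(y-y0)*k),(4 if y%50 else 14,(y-y0)*k),(0,255,255),1)
    cv2.imwrite('pics/'+n,c)
up(a,280,140,390,220,7,'t_st.png')
up(a,425,120,545,220,6,'t_bx.png')
up(b,260,150,370,250,6,'s_st.png')
up(b,175,95,285,195,6,'s_bx.png')
E
```

```text
(no output)
```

View pics/t_st.png

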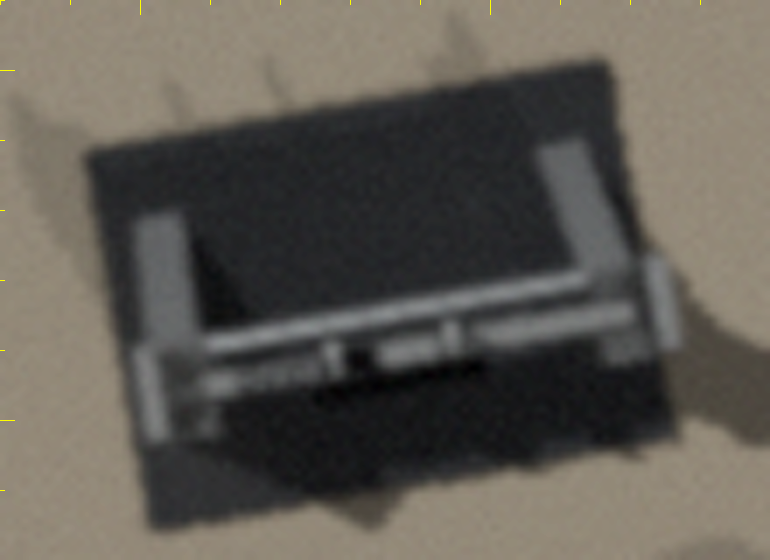

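View pics/t_bx.png

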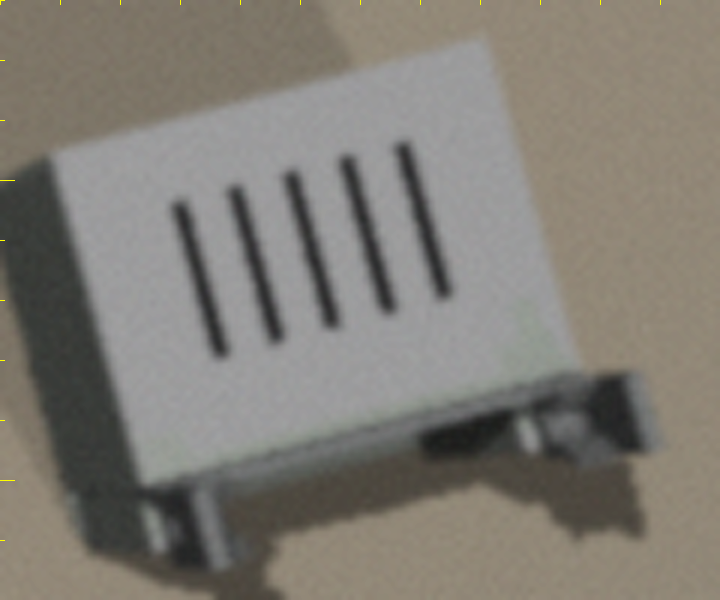

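View pics/s_st.png

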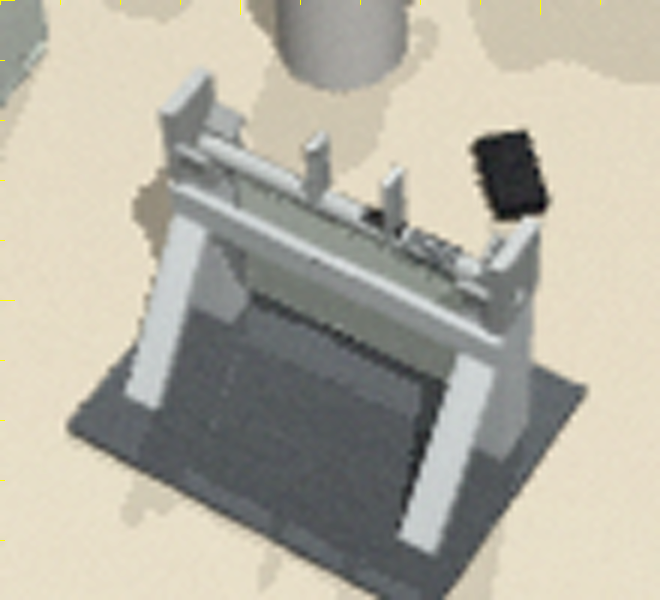

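View pics/s_bx.png

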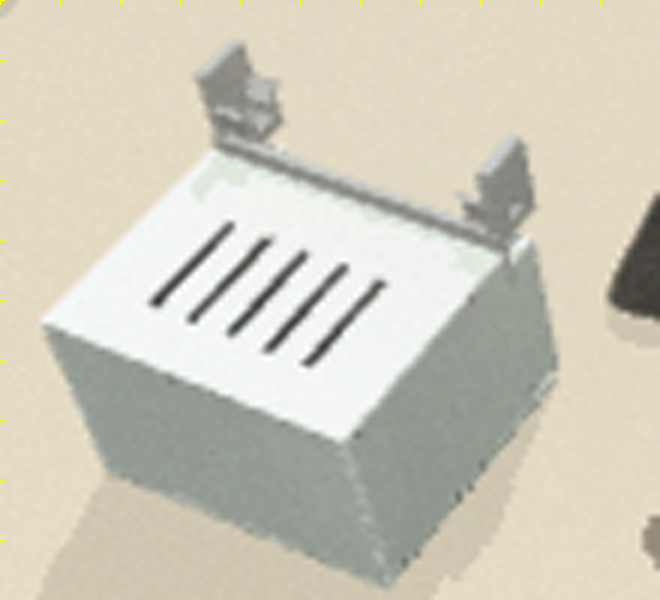

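```bash
cat >> h.py <<'E'
def ray(n,u,v):
    m=camera_model(n);T=np.array(m["camera_from_world"]);R=T[:3,:3];c=-R.T@T[:3,3]
    p=cv2.undistortPoints(np.array([[[u,v]]],float),np.array([[m['fx'],0,m['cx']],[0,m['fy'],m['cy']],[0,0,1]]),np.array(m.get('dist',m.get('distortion',np.zeros(5))),float)).ravel()
    d=R.T@np.array([p[0],-p[1],-1]);return c,d/np.linalg.norm(d)
def onz(n,u,v,z):
    c,d=ray(n,u,v);return c+d*(z-c[2])/d[2]
def tri(a,b):
    c1,d1=ray('top',*a);c2,d2=ray('scene',*b)
    s=np.linalg.lstsq(np.c_[d1,-d2],c2-c1,rcond=None)[0]
    p,q=c1+s[0]*d1,c2+s[1]*d2
    return (p+q)/2,np.linalg.norm(p-q)
def proj(n,P):
    m=camera_model(n);T=np.array(m["camera_from_world"]);c=T[:3,:3]@np.asarray(P)+T[:3,3]
    return m['cx']+m['fx']*c[0]/-c[2],m['cy']-m['fy']*c[1]/-c[2]
E
python3 - <<'E'
from h import *
print(camera_model('top').keys())
for n in('top','scene'):
    a=np.mean([snapshot(n).astype(float) for _ in range(4)],0); np.save(n+'.npy',a)
    print(n,ray(n,320,200)[0])
def up(n,u,v,w,h,k,gain,tl):
    a=np.load(n+'.npy')[v:v+h,u:u+w,::-1]
    c=np.clip(cv2.resize(a,None,fx=k,fy=k,interpolation=cv2.INTER_LINEAR)*gain,0,255).astype(np.uint8)
    for i in range(w): cv2.line(c,(int((i+.5)*k),0),(int((i+.5)*k),12 if (u+i)%5==0 else 5),(0,255,255),1)
    for i in range(h): cv2.line(c,(0,int((i+.5)*k)),(12 if (v+i)%5==0 else 5,int((i+.5)*k)),(0,255,255),1)
    return c
# ticks are at pixel centres
o=np.hstack([up('top',293,180,24,28,16,2,0),up('top',360,170,24,28,16,2,0)]);cv2.imwrite('pics/z1.png',o)
o=np.hstack([up('top',440,192,32,28,12,2,0),up('top',505,175,32,28,12,2,0)]);cv2.imwrite('pics/z2.png',o)
o=np.hstack([up('scene',280,155,28,36,14,1.1,0),up('scene',335,180,28,36,14,1.1,0)]);cv2.imwrite('pics/z3.png',o)
o=np.hstack([up('scene',200,95,28,36,14,1.1,0),up('scene',245,110,28,36,14,1.1,0)]);cv2.imwrite('pics/z4.png',o)
E
```

```text
dict_keys(['fx', 'fy', 'cx', 'cy', 'camera_from_world'])
top [0.49009124 0.20737826 1.16176418]
scene [1.04923977 0.67523628 1.02083354]
```

View pics/z1.png

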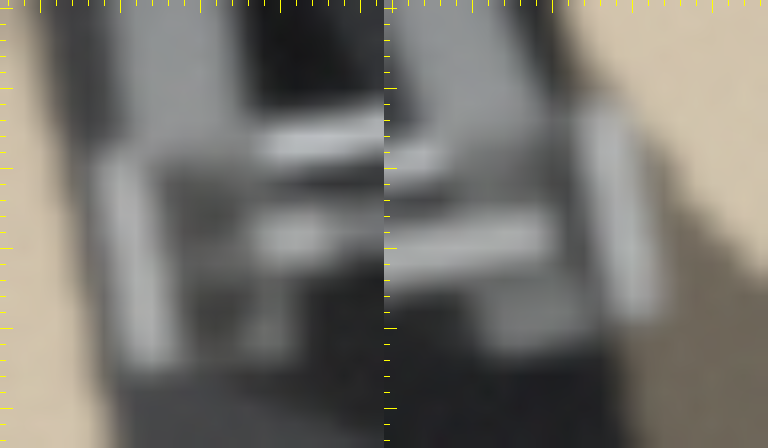

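View pics/z2.png

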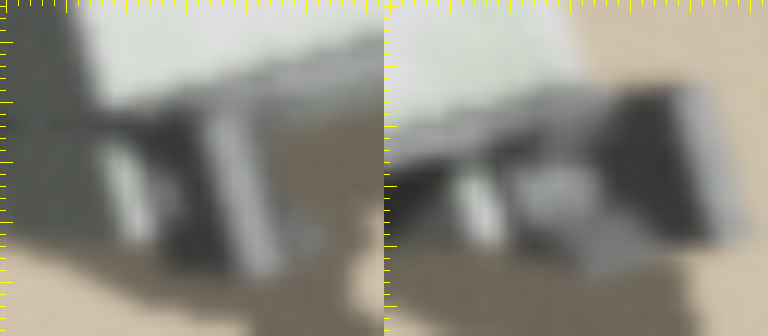

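View pics/z3.png

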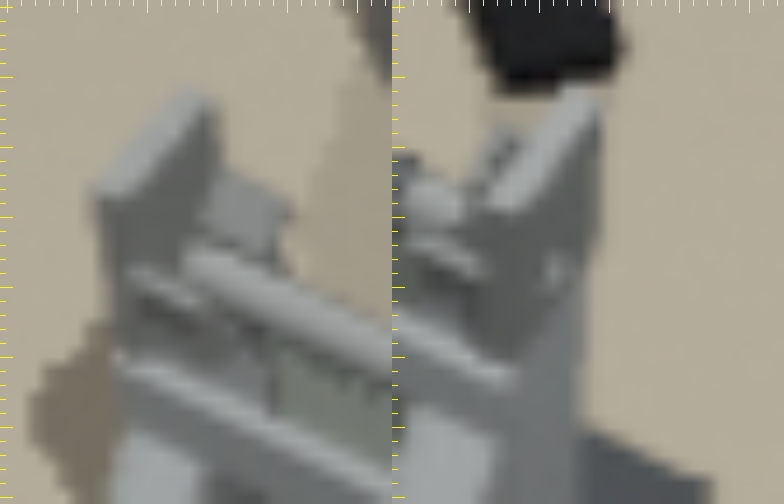

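View pics/z4.png

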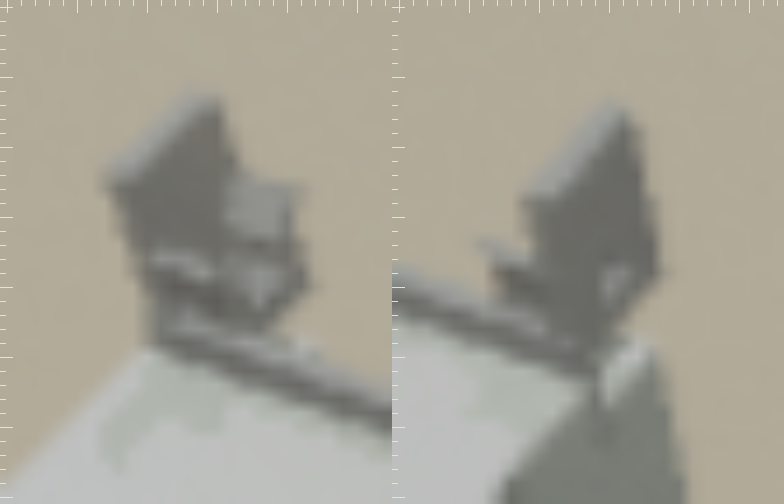

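Both views show the top faces of the end cheeks as bright strips. On the stand they are near (302,196) and (374,183) in the top view, and on the box near (460,207) and (532,189). Next I'll get the strip centroids from masks and triangulate.

```bash
cat > m.py <<'E'
from h import *
# (view, x0,y0,k, polygon in zoomed coordinates, threshold frac)
P={
'stL_top':('top',293,180,16,[(70,125),(165,125),(205,390),(115,395)]),
'stR_top':('top',360,170,16,[(185,80),(255,80),(300,335),(225,335)]),
'bxL_top':('top',440,192,12,[(190,95),(255,112),(298,270),(230,288)]),
'bxR_top':('top',505,175,12,[(285,70),(325,70),(375,255),(325,262)]),
'stL_sc':('scene',280,155,14,[(70,195),(180,75),(222,85),(225,110),(130,210)]),
'stR_sc':('scene',335,180,14,[(75,205),(165,85),(215,85),(205,120),(135,225)]),
'bxL_sc':('scene',200,95,14,[(85,185),(180,75),(225,80),(220,108),(125,200)]),
'bxR_sc':('scene',245,110,14,[(115,195),(200,85),(245,95),(240,120),(160,215)]),
}
def run(P=P,save=None):
    C={};tiles=[]
    for k,(n,u,v,s,poly) in P.items():
        a=np.load(n+'.npy').mean(2).astype(np.float32)
        w=32;h=36
        z=cv2.resize(a[v:v+h,u:u+w],None,fx=s,fy=s,interpolation=cv2.INTER_CUBIC)
        m=np.zeros(z.shape,np.uint8);cv2.fillPoly(m,[np.array(poly)],1)
        vals=z[m>0];lo,hi=np.percentile(vals,[10,95])
        t=(lo+hi)/2
        b=((z>t)&(m>0)).astype(np.uint8)
        nl,lab,st,_=cv2.connectedComponentsWithStats(b);b=(lab==1+np.argmax(st[1:,4])).astype(np.uint8)
        r=cv2.minAreaRect(cv2.findNonZero(b));M=cv2.moments(b,True)
        C[k]=(u+M['m10']/M['m00']/s-.5,v+M['m01']/M['m00']/s-.5)
        print(k,np.round(C[k],2),'rect c',np.round([u+r[0][0]/s-.5,v+r[0][1]/s-.5],2),'size',np.round(np.array(r[1])/s,2),'ang',round(r[2],1))
        vis=cv2.cvtColor(np.clip(z*1.5,0,255).astype(np.uint8),cv2.COLOR_GRAY2BGR)
        cv2.drawContours(vis,cv2.findContours(b,0,2)[0],-1,(0,0,255),1);tiles.append(cv2.resize(vis[:28*s//1,:28*s],(190,190)))
    cv2.imwrite('pics/masks.png',np.vstack([np.hstack(tiles[:4]),np.hstack(tiles[4:])]))
    return C
if __name__=='__main__':
    C=run()
    for b in('st','bx'):
        p={}
        for s in'LR':
            p[s],e=tri(C[b+s+'_top'],C[b+{'L':'R','R':'L'}[s]+'_sc']);print(b,s,p[s].round(4),'err',round(e,4))
        d=p['L']-p['R'];print(' mid',((p['L']+p['R'])/2).round(4),'len',np.linalg.norm(d).round(4),'yaw',np.degrees(np.arctan2(-d[0],d[1])).round(2))
        for z in(.17,.158,.182):
            q={s:onz('top',*C[b+s+'_top'],z) for s in'LR'};d=q['L']-q['R'];print('  z',z,((q['L']+q['R'])/2).round(4),np.linalg.norm(d).round(4),np.degrees(np.arctan2(-d[0],d[1])).round(2))
E
python3 m.py
```

```text
stL_top [301.06 194.9 ] rect c [300.95 194.83] size [15.02  4.49] ang 88.8
stR_top [374.42 181.35] rect c [374.53 181.71] size [14.63  4.05] ang 82.9
bxL_top [459.73 207.15] rect c [459.84 206.57] size [16.02  3.95] ang 72.8
bxR_top [532.36 188.33] rect c [531.99 188.05] size [16.64  4.25] ang 78.2
stL_sc [290.29 164.29] rect c [290.25 164.82] size [ 4.04 13.23] ang 45.0
stR_sc [345.44 189.78] rect c [345.31 189.65] size [ 3.56 11.64] ang 39.0
bxL_sc [210.83 103.48] rect c [210.34 103.67] size [ 3.5 12.5] ang 51.8
bxR_sc [257.49 119.54] rect c [257.67 120.1 ] size [ 3.82 11.33] ang 37.7
st L [0.5228 0.26   0.1724] err 0.0003
st R [0.554  0.0787 0.1727] err 0.0009
 mid [0.5384 0.1694 0.1725] len 0.184 yaw 9.75
  z 0.17 [0.5387 0.169  0.17  ] 0.1847 9.81
  z 0.158 [0.5393 0.1686 0.158 ] 0.187 9.81
  z 0.182 [0.5381 0.1695 0.182 ] 0.1825 9.81
bx L [ 0.4885 -0.1288  0.1794] err 0.0012
bx R [ 0.5326 -0.3092  0.176 ] err 0.001
 mid [ 0.5106 -0.219   0.1777] len 0.1857 yaw 13.74
  z 0.17 [ 0.5103 -0.2217  0.17  ] 0.1858 13.83
  z 0.158 [ 0.5106 -0.2269  0.158 ] 0.188 13.83
  z 0.182 [ 0.5101 -0.2165  0.182 ] 0.1835 13.83
```

View pics/masks.png

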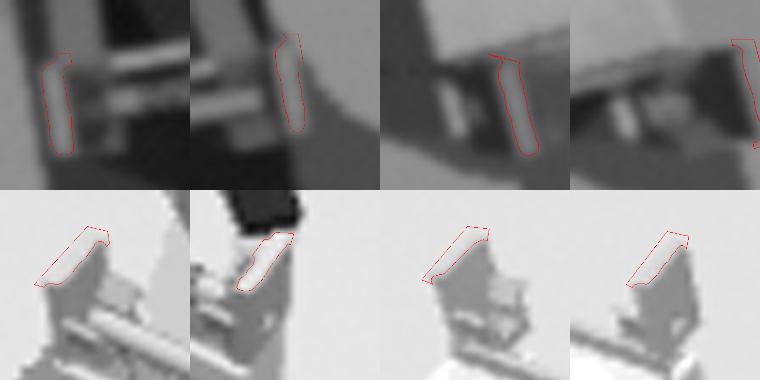

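```bash
python3 - <<'E'
from h import *
a=np.load('top.npy');g=a.mean(2)
for v in range(183,195,2): print(v,'cols524-540',g[v,524:541].astype(int))
print((a[189,524:541]).astype(int).tolist())
for v in range(202,214,2): print(v,'cols452-468',g[v,452:469].astype(int))
for v in range(190,203,2): print(v,'cols294-310',g[v,294:311].astype(int))
for v in range(177,190,2): print(v,'cols366-382',g[v,366:383].astype(int))
S={'bxL':(210.93,104.36),'bxR':(257.7,120.36),'stL':(290.65,164.7),'stR':(345.36,190.2)}
T={'bxL':(459.73,207.0),'bxR':(531.6,188.25),'stL':(301.06,195.3),'stR':(374.42,182)}
for b in('st','bx'):
    p={s:tri(T[b+s],S[b+{'L':'R','R':'L'}[s]]) for s in'LR'}
    print(b,p,(p['L'][0]+p['R'][0])/2)
E
```

```text
183 cols524-540 [52 39 34 34 40 63 78 86 90 94 95 96 94 95 94 95 95]
185 cols524-540 [34 30 28 28 33 50 71 84 87 91 94 95 95 94 95 94 95]
187 cols524-540 [28 28 28 27 28 38 60 78 83 88 92 94 95 94 95 94 95]
189 cols524-540 [28 28 28 27 26 31 45 68 80 86 90 93 94 95 94 95 93]
191 cols524-540 [34 31 29 28 28 28 37 59 78 86 89 93 94 94 94 95 94]
193 cols524-540 [55 52 42 34 29 28 30 44 65 78 83 88 92 95 95 94 94]
[[28, 28, 28], [27, 28, 28], [28, 29, 28], [27, 27, 27], [26, 26, 26], [31, 31, 31], [44, 46, 45], [67, 68, 68], [79, 81, 80], [87, 87, 84], [95, 92, 85], [101, 95, 84], [102, 96, 84], [104, 97, 85], [103, 96, 84], [103, 97, 84], [102, 95, 83]]
202 cols452-468 [36 33 30 33 46 66 78 77 67 56 54 55 57 56 56 53 52]
204 cols452-468 [30 29 27 28 38 60 78 82 73 60 52 51 50 50 50 51 50]
206 cols452-468 [51 44 37 31 33 47 68 82 80 66 51 49 51 50 49 50 49]
208 cols452-468 [66 57 52 36 30 36 59 77 82 73 55 48 51 51 49 50 49]
210 cols452-468 [77 50 40 34 29 30 45 66 81 80 65 54 56 55 54 51 50]
212 cols452-468 [54 39 30 27 29 27 34 53 74 81 74 60 55 60 57 53 51]
190 cols294-310 [95 91 74 5
[... 671 characters left out ...]
366-382 [69 70 71 69 54 39 48 71 85 85 71 56 56 65 78 91 96]
185 cols366-382 [85 84 82 77 61 41 40 63 83 89 78 60 52 52 56 63 78]
187 cols366-382 [52 50 51 52 53 49 44 52 73 84 78 64 53 50 50 52 56]
189 cols366-382 [49 57 58 59 60 58 51 47 61 71 69 59 52 50 50 51 50]
st {'L': (array([0.52216157, 0.25985466, 0.16976894]), np.float64(0.0005454968311693183)), 'R': (array([0.55252338, 0.07831921, 0.16938206]), np.float64(0.00098585025137012))} [0.53734248 0.16908693 0.1695755 ]
bx {'L': (array([ 0.48849663, -0.12961395,  0.17555211]), np.float64(3.759098354298431e-05)), 'R': (array([ 0.53307957, -0.30922345,  0.17255986]), np.float64(0.0012927231375388553))} [ 0.5107881  -0.2194187   0.17405598]
```

```bash
python3 - <<'E'
from h import *
from scipy.spatial.transform import Rotation as R
s=sense();print(R.from_quat(s['tool_rot']).as_matrix().round(3))
T={'bxL':(459.45,207.3),'bxR':(532.0,188.25),'stL':(301.0,195.5),'stR':(374.15,182)}
for b,z in(('st',.17),('bx',.1745)):
    q=[onz('top',*T[b+k],z) for k in'LR'];d=q[0]-q[1];m=(q[0]+q[1])/2
    print(b,m.round(4),np.linalg.norm(d),np.degrees(np.arctan2(-d[0],d[1])))
    if b=='st': y=d/np.linalg.norm(d);x=np.array([y[1],-y[0],0]);M=m
g=np.load('top.npy').mean(2)
# barrel ridge & plates in stand local frame: sample intensity along local x at various local y, at z=.141
for yy in(-.075,-.06,-.045,-.03,.0,.05):
    r=[]
    for xx in np.arange(-.016,.0161,.002):
        P=M+x*xx+y*yy;P[2]=.141;u,v=proj('top',P);r.append(int(cv2.remap(g.astype(np.float32),np.float32([[u]]),np.float32([[v]]),1)[0,0]))
    print(yy,r)
for yz in np.arange(-.03,.041,.004):
    r=[]
    for xx in np.arange(-.016,.0161,.004):
        P=M+x*xx+y*yz;P[2]=.179;u,v=proj('top',P);r.append(int(cv2.remap(g.astype(np.float32),np.float32([[u]]),np.float32([[v]]),1)[0,0]))
    print('tab',yz.round(3),r)
E
```

```text
[[ 0.936 -0.     0.351]
 [-0.351 -0.     0.936]
 [-0.    -1.    -0.   ]]
st [0.5372 0.1694 0.17  ] 0.18419734055988043 9.793912043832886
bx [ 0.5102 -0.219   0.1745] 0.18486054298041124 14.017190558013452
-0.075 [57, 57, 56, 53, 51, 64, 77, 85, 82, 71, 59, 52, 52, 55, 59, 64, 69]
-0.06 [18, 19, 20, 23, 36, 56, 74, 84, 83, 70, 55, 43, 42, 64, 80, 82, 68]
-0.045 [16, 18, 22, 29, 40, 58, 75, 84, 83, 72, 58, 45, 44, 64, 81, 85, 73]
-0.03 [15, 16, 18, 24, 30, 41, 54, 67, 73, 67, 55, 43, 41, 61, 79, 85, 73]
0.0 [12, 9, 5, 10, 27, 50, 72, 85, 83, 72, 56, 41, 43, 61, 81, 90, 76]
0.05 [16, 16, 16, 18, 23, 36, 45, 53, 57, 54, 41, 31, 33, 54, 82, 90, 80]
tab -0.03 [17, 26, 42, 77, 72, 43, 58, 84, 50]
tab -0.026 [14, 18, 34, 59, 65, 43, 61, 88, 50]
tab -0.022 [11, 9, 30, 49, 53, 41, 61, 91, 51]
tab -0.018 [10, 5, 35, 63, 72, 62, 63, 87, 51]
tab -0.014 [10, 8, 33, 71, 79, 67, 66, 86, 49]
tab -0.01 [10, 7, 36, 68, 66, 43, 62, 93, 51]
tab -0.006 [11, 8, 42, 81, 75, 42, 57, 91, 53]
tab -0.002 [10, 6, 40, 82, 75, 43, 57, 87, 52]
tab 0.002 [11, 8, 40, 81, 76, 43, 59, 90, 53]
tab 0.006 [10, 7, 43, 80, 76, 43, 59, 92, 54]
tab 0.01 [10, 6, 27, 59, 56, 39, 58, 86, 51]
tab 0.014 [10, 7, 15, 20, 26, 31, 58, 88, 51]
tab 0.018 [10, 7, 17, 9, 16, 30, 60, 93, 52]
tab 0.022 [11, 4, 21, 27, 34, 46, 58, 91, 53]
tab 0.026 [11, 8, 35, 60, 74, 79, 64, 87, 53]
tab 0.03 [11, 7, 29, 46, 60, 55, 62, 93, 54]
tab 0.034 [12, 11, 35, 57, 55, 39, 55, 93, 55]
tab 0.038 [15, 18, 34, 59, 53, 37, 54, 89, 55]
```

play_rows(deltas=[[0.013,-0.025,-0.008,0,-0.016,0],[0.04,-0.05,-0.025,0,-0.05,0],[0.075,-0.06,-0.047,0,-0.09,0],[0.112,-0.06,-0.07,0,-0.135,0],[0.15,-0.06,-0.094,0,-0.18,0],[0.188,-0.06,-0.118,0,-0.225,0],[0.226,-0.06,-0.141,0,-0.27,0],[0.264,-0.06,-0.165,0,-0.315,0],[0.302,-0.06,-0.189,0,-0.36,0],[0.34,-0.06,-0.213,0,-0.41,0],[0.375,-0.06,-0.234,0,-0.45,0],[0.4,-0.06,-0.25,0,-0.48,0]], gripper=0.085, force=28)

```text
t: 1.7
tcp_pos: [0.5079, 0.2084, 0.2915]
tool_rot: [0.706, 0.043, -0.042, -0.706]
force: [0.1, 0.1, -0.5]
finger_gap: 0.997
```

```bash
cat > d.py <<'E'
from h import *
from scipy.spatial.transform import Rotation as R
import sys
def to(p,yaw):
    s=sense();M=R.from_quat(s['tool_rot']).as_matrix()
    y=np.radians(yaw);D=np.array([-np.sin(y),np.cos(y),0]);G=np.c_[np.cross([0,0,-1],D),[0,0,-1],D]
    rv=R.from_matrix(M.T@G).as_rotvec();d=M.T@(np.array(p)-s['tcp_pos'])
    print('t',s['t'],'tcp',s['tcp_pos'].round(4),'shift',d.round(4),'rot',rv.round(4),'F',s['force'].round(2),'M',s['ft_torque'].round(3),'gap',round(s['finger_gap'],3),'q',s['q'].round(2))
to(eval(sys.argv[1]),float(sys.argv[2]))
E
python3 d.py [.537,.1695,.23] 9.8
```

```text
t 1.7 tcp [0.5079 0.2084 0.2915] shift [ 0.0242  0.0616 -0.0421] rot [ 0.0004 -0.0503  0.0011] F [ 0.06  0.09 -0.49] M [ 0.024 -0.031  0.018] gap 0.997 q [ 0.19  0.36  1.55 -0.    1.23 -1.51]
```

play_rows(deltas=[[0.012,0.02,-0.02,0,-0.025,0],[0.024,0.04,-0.042,0,-0.05,0],[0.024,0.06,-0.042,0,-0.05,0],[0.024,0.062,-0.042,0,-0.05,0],[0.024,0.062,-0.042,0,-0.05,0]])

```text
t: 2.2
tcp_pos: [0.5347, 0.1719, 0.2291]
tool_rot: [-0.704, -0.06, 0.061, 0.705]
force: [0.2, 0.1, -0.3]
finger_gap: 0.997
```

```bash
python3 d.py [.537,.1695,.145] 9.8; python3 - <<'E'
from h import *
for n,(x,y,w,h) in(('top',(270,130,130,110)),('scene',(250,90,130,110))):
    a=snapshot(n)[:,:,::-1];cv2.imwrite(f'pics/a_{n}.png',cv2.convertScaleAbs(cv2.resize(a[y:y+h,x:x+w],None,fx=5,fy=5,interpolation=2),alpha=1.3))
E
```

```text
t 2.2 tcp [0.5347 0.1719 0.2291] shift [ 0.002   0.0841 -0.0028] rot [-0.0002  0.0001 -0.0014] F [ 0.19  0.13 -0.31] M [ 0.023  0.068 -0.012] gap 0.997 q [ 0.11  0.45  1.6   0.    1.1  -1.63]
```

View pics/a_scene.png

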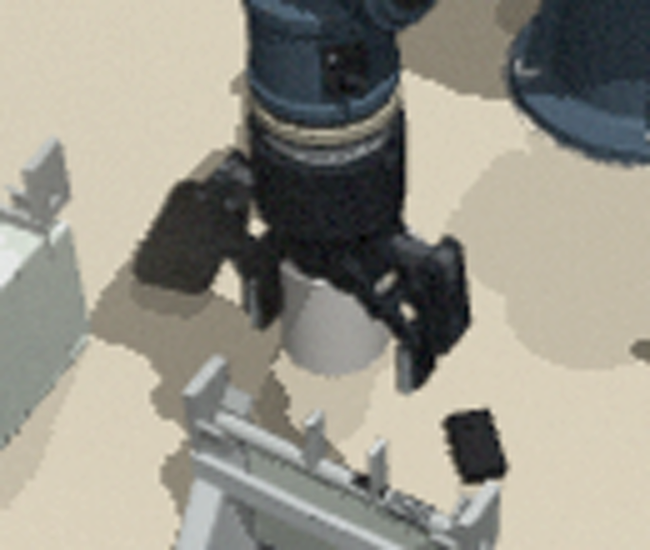

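View pics/a_top.png

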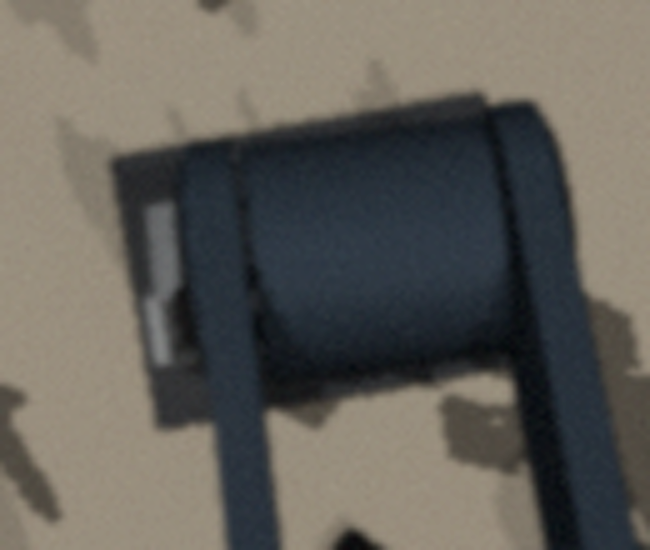

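The scene view shows the open fingers straddling the horn and tab, which stand at about (315,440) and (377,475) in the crop. The gripper is aligned, so I'll descend.

play_rows(deltas=[[0.002,0.005,-0.003,0,0,0],[0.002,0.015,-0.003,0,0,0],[0.002,0.027,-0.003,0,0,0],[0.002,0.04,-0.003,0,0,0],[0.002,0.052,-0.003,0,0,0],[0.002,0.063,-0.003,0,0,0],[0.002,0.072,-0.003,0,0,0],[0.002,0.079,-0.003,0,0,0],[0.002,0.083,-0.003,0,0,0],[0.002,0.084,-0.003,0,0,0],[0.002,0.084,-0.003,0,0,0]])

```text
t: 3.4
tcp_pos: [0.5377, 0.1693, 0.1454]
tool_rot: [0.705, 0.061, -0.06, -0.705]
force: [-0.3, -0.4, -0.0]
finger_gap: 0.998
```

```bash
python3 d.py [.537,.1695,.145] 9.8
```

```text
t 3.4 tcp [0.5377 0.1693 0.1454] shift [-0.0007  0.0004  0.0004] rot [0.     0.0002 0.0004] F [-0.34 -0.42 -0.03] M [0.033 0.034 0.048] gap 0.998 q [ 0.11  0.56  1.67 -0.    0.91 -1.64]
```

play_rows(deltas=[[0,0,0,0,0,0],[0,0,0,0,0,0],[0,0,0,0,0,0],[0,0,0,0,0,0],[0,0,0,0,0,0],[0,0,0,0,0,0],[0,0,0,0,0,0],[0,0,0,0,0,0],[0,0,0,0,0,0],[0,0,0,0,0,0]], gripper=0.0, force=28)

```text
t: 4.4
tcp_pos: [0.5389, 0.1686, 0.1473]
tool_rot: [0.705, 0.061, -0.059, -0.704]
force: [-0.6, -2.9, 9.0]
finger_gap: 0.41
```

```bash
python3 d.py [.537,.1695,.145] 9.8
```

```text
t 4.4 tcp [0.5389 0.1686 0.1473] shift [-0.0018  0.0023  0.0012] rot [ 0.0011 -0.0004  0.0034] F [-0.56 -2.88  8.99] M [-0.109  0.237 -0.192] gap 0.41 q [ 0.11  0.56  1.67 -0.    0.91 -1.63]
```

play_rows(deltas=[[0,-0.001,0,0,0,0],[0,-0.002,0,0,0,0],[0,-0.003,0,0,0,0],[0,-0.004,0,0,0,0],[0,-0.006,0,0,0,0],[0,-0.008,0,0,0,0],[0,-0.01,0,0,0,0],[0,-0.012,0,0,0,0],[0,-0.014,0,0,0,0],[0,-0.016,0,0,0,0],[0,-0.018,0,0,0,0],[0,-0.018,0,0,0,0]])

```text
t: 5.6
tcp_pos: [0.5378, 0.1693, 0.1637]
tool_rot: [-0.705, -0.061, 0.06, 0.705]
force: [-0.2, 0.2, -1.8]
finger_gap: 0.414
```

```bash
python3 d.py [.537,.1695,.31] 9.8
python3 - <<'E'
from h import *
for n,(x,y,w,h) in(('scene',(250,90,130,110)),):
    a=snapshot(n)[:,:,::-1];cv2.imwrite(f'pics/b_{n}.png',cv2.convertScaleAbs(cv2.resize(a[y:y+h,x:x+w],None,fx=5,fy=5,interpolation=2),alpha=1.3))
E
```

```text
t 5.6 tcp [0.5378 0.1693 0.1637] shift [-0.0006 -0.1463  0.0004] rot [0.0001 0.0002 0.0007] F [-0.21  0.22 -1.81] M [-0.022  0.009  0.042] gap 0.414 q [ 0.11  0.53  1.65 -0.    0.95 -1.64]
```

View pics/b_scene.png

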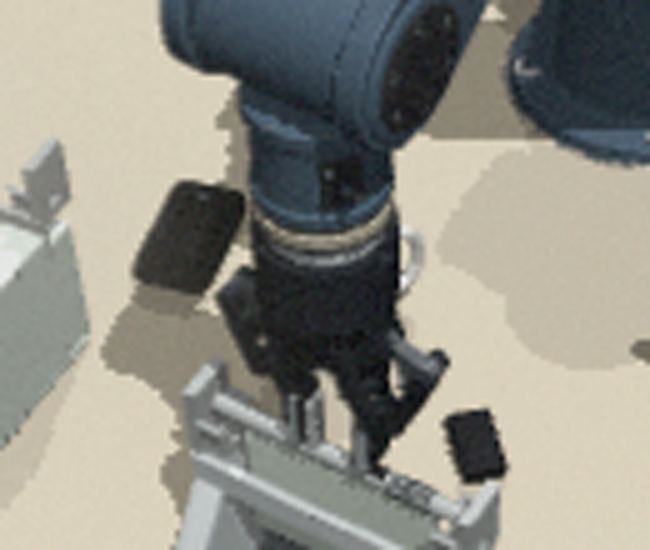

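play_rows(deltas=[[0,-0.005,0,0,0,0],[0,-0.013,0,0,0,0],[0,-0.025,0,0,0,0],[0,-0.04,0,0,0,0],[0,-0.055,0,0,0,0],[0,-0.07,0,0,0,0],[0,-0.085,0,0,0,0],[0,-0.1,0,0,0,0],[0,-0.115,0,0,0,0],[0,-0.128,0,0,0,0],[0,-0.139,0,0,0,0],[0,-0.146,0,0,0,0]])

```text
t: 6.85
tcp_pos: [0.5378, 0.1693, 0.3111]
tool_rot: [-0.705, -0.061, 0.06, 0.705]
force: [0.3, 0.5, -2.5]
finger_gap: 0.412
```

```bash
python3 d.py [.5102,-.2195,.31] 14
python3 - <<'E'
from h import *
for n,(x,y,w,h) in(('scene',(200,30,200,150)),):
    a=snapshot(n)[:,:,::-1];cv2.imwrite(f'pics/c_{n}.png',cv2.convertScaleAbs(cv2.resize(a[y:y+h,x:x+w],None,fx=4,fy=4,interpolation=2),alpha=1.3))
E
```

```text
t 6.85 tcp [0.5378 0.1693 0.3111] shift [-0.0935  0.0009 -0.3784] rot [ 0.0002 -0.0731  0.0021] F [ 0.28  0.49 -2.46] M [-0.062 -0.104  0.008] gap 0.412 q [ 0.11  0.36  1.49 -0.    1.29 -1.64]
```

View pics/c_scene.png

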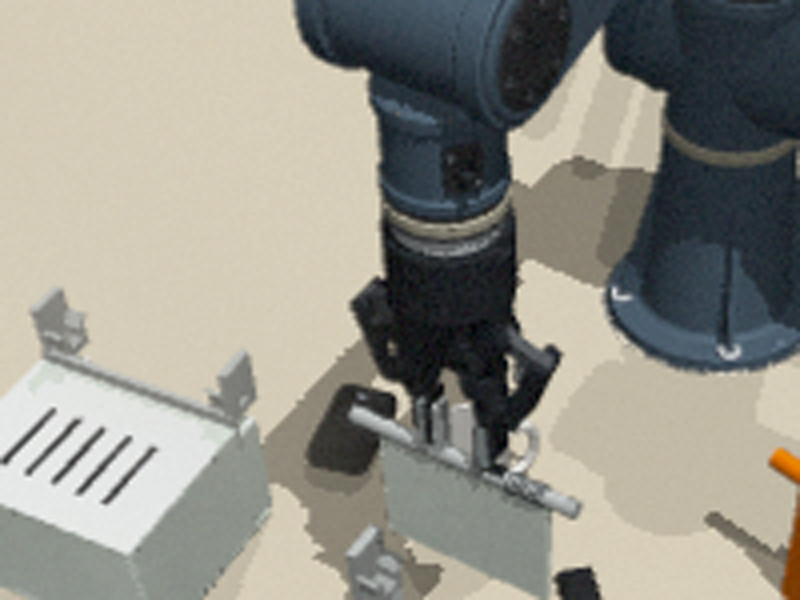

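The door hangs from the gripper with the pin retracted. In the crop its barrel ends are at (352,412) and (578,508). I'll check those against where the tool pose predicts them.

```bash
python3 - <<'E'
from h import *
s=sense();y=np.radians(9.8);D=np.array([-np.sin(y),np.cos(y),0])
for dz in(.0085,.0123,.016):
  for k in(-.085,.085):
    u,v=proj('scene',s['tcp_pos']+D*k-[0,0,dz]);print(dz,k,round((u-200+.5)*4),round((v-30+.5)*4))
for k in(-.018,.018):
    u,v=proj('scene',s['tcp_pos']+D*k-[0,0,.0123-.044]);print('horn/tab top outer',round((u-200+.5)*4),round((v-30+.5)*4))
E
python3 - <<'E'
import cv2
a=cv2.imread('pics/c_scene.png');b=a[380:600,320:600];cv2.imwrite('pics/c2.png',cv2.resize(b,None,fx=2.7,fy=2.7))
E
```

```text
0.0085 -0.085 353 410
0.0085 0.085 578 506
0.0123 -0.085 353 414
0.0123 0.085 578 510
0.016 -0.085 354 418
0.016 0.085 578 514
horn/tab top outer 435 400
horn/tab top outer 484 420
```

View pics/c2.png

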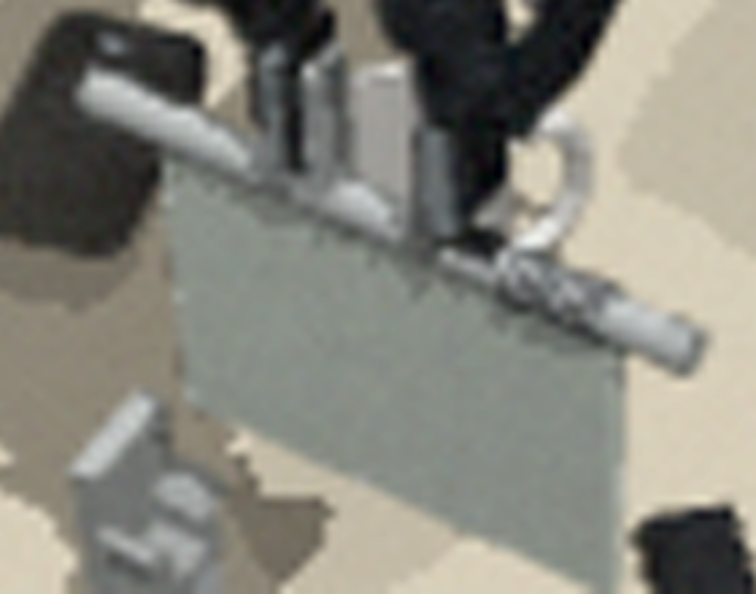

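Barrel ends match the prediction within about 1 mm (level and centred). Moving over to the box now.

play_rows(deltas=[[-0.002,0,-0.008,0,-0.002,0],[-0.007,0,-0.03,0,-0.006,0],[-0.015,0,-0.06,0,-0.012,0],[-0.024,0,-0.097,0,-0.019,0],[-0.034,0,-0.137,0,-0.027,0],[-0.044,0,-0.178,0,-0.035,0],[-0.054,0,-0.22,0,-0.043,0],[-0.065,0,-0.262,0,-0.051,0],[-0.074,0,-0.3,0,-0.059,0],[-0.083,0,-0.335,0,-0.066,0],[-0.09,0,-0.362,0,-0.071,0],[-0.093,0,-0.378,0,-0.073,0]])

```text
t: 8.1
tcp_pos: [0.5092, -0.2216, 0.3084]
tool_rot: [-0.702, -0.085, 0.086, 0.702]
force: [-0.2, 0.3, -2.3]
finger_gap: 0.417
```

play_rows(deltas=[[0,0,0,0,0,0],[0,0,0,0,0,0]])

```text
t: 8.3
tcp_pos: [0.5099, -0.2183, 0.3087]
tool_rot: [-0.701, -0.086, 0.086, 0.703]
force: [0.2, 0.3, -1.9]
finger_gap: 0.415
```

```bash
python3 d.py [.5102,-.2195,.21] 14
python3 - <<'E'
from h import *
for n,(x,y,w,h) in(('scene',(130,0,200,150)),('top',(420,100,160,120))):
    a=snapshot(n)[:,:,::-1];cv2.imwrite(f'pics/d_{n}.png',cv2.convertScaleAbs(cv2.resize(a[y:y+h,x:x+w],None,fx=4,fy=4,interpolation=2),alpha=1.3))
E
```

```text
t 8.3 tcp [ 0.5099 -0.2183  0.3087] shift [ 0.0001  0.0987 -0.0015] rot [-0.0022 -0.0006 -0.0008] F [ 0.22  0.32 -1.92] M [ 0.037 -0.009 -0.002] gap 0.415 q [-0.61  0.35  1.51  0.    1.28 -2.42]
```

View pics/d_scene.png

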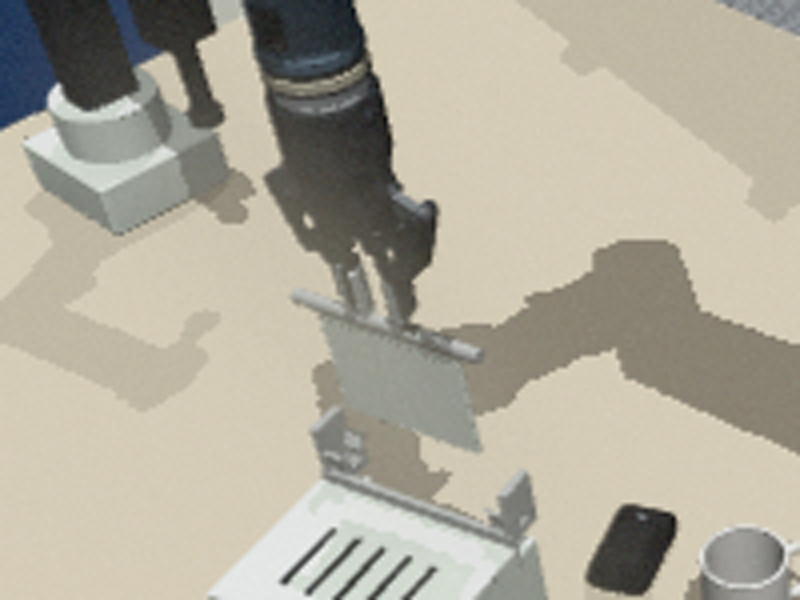

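View pics/d_top.png

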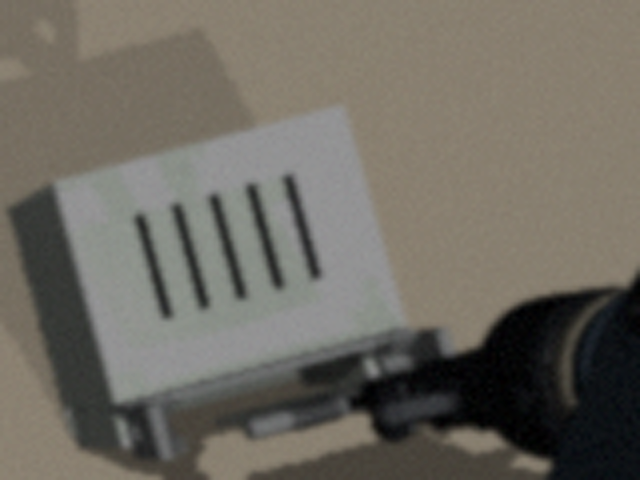

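play_rows(deltas=[[0,0.004,-0.001,0,0,0],[0,0.013,-0.001,0,0,0],[0,0.025,-0.001,0,0,0],[0,0.038,-0.001,0,0,0],[0,0.051,-0.001,0,0,0],[0,0.064,-0.001,0,0,0],[0,0.076,-0.001,0,0,0],[0,0.086,-0.001,0,0,0],[0,0.094,-0.001,0,0,0],[0,0.099,-0.001,0,0,0],[0,0.099,-0.001,0,0,0],[0,0.099,-0.001,0,0,0]])

```text
t: 9.6
tcp_pos: [0.5108, -0.2202, 0.2106]
tool_rot: [0.702, 0.086, -0.086, -0.702]
force: [-1.2, -0.8, -2.5]
finger_gap: 0.416
```

```bash
python3 d.py [.5102,-.2192,.21] 14
python3 - <<'E'
from h import *
from scipy.spatial.transform import Rotation as R
s=sense();D=R.from_quat(s['tool_rot']).as_matrix()[:,2];print(D)
im=[]
for n,(x,y,w,h) in(('scene',(195,75,80,60)),('top',(440,165,100,60))):
    a=np.mean([snapshot(n).astype(float) for _ in range(3)],0)[:,:,::-1];np.save('e_'+n+'.npy',a)
    c=np.clip(cv2.resize(a[y:y+h,x:x+w],None,fx=8,fy=8,interpolation=2)*(1.1 if n=='scene' else 1.8),0,255).astype(np.uint8)
    for k in(-.085,.085):
        u,v=proj(n,s['tcp_pos']+D*k-[0,0,.0123]);print(n,k,round((u-x+.5)*8),round((v-y+.5)*8));cv2.circle(c,(round((u-x+.5)*8),round((v-y+.5)*8)),2,(0,0,255),-1)
    cv2.imwrite(f'pics/e_{n}.png',c)
E
```

```text
t 9.6 tcp [ 0.5108 -0.2202  0.2106] shift [-0.0004  0.0006  0.0012] rot [ 0.0005 -0.0001  0.0005] F [-1.18 -0.82 -2.51] M [-0.02  -0.062  0.028] gap 0.416 q [-0.61  0.46  1.63  0.    1.05 -2.42]
[-2.41779682e-01  9.70331020e-01 -5.44990221e-04]
scene -0.085 131 194
scene 0.085 479 316
top -0.085 762 190
top 0.085 215 334
```

View pics/e_scene.png

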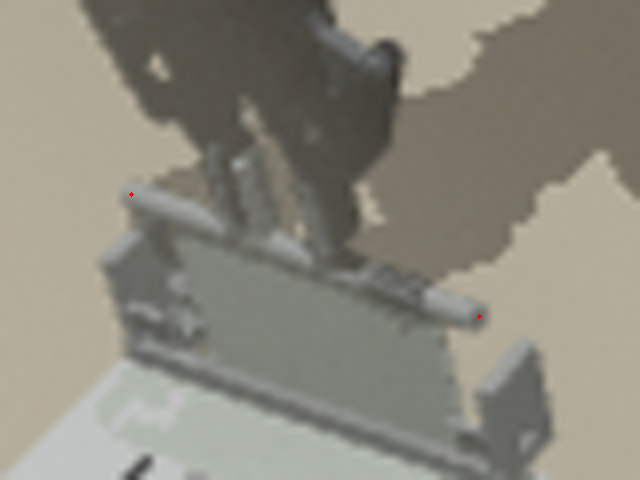

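View pics/e_top.png

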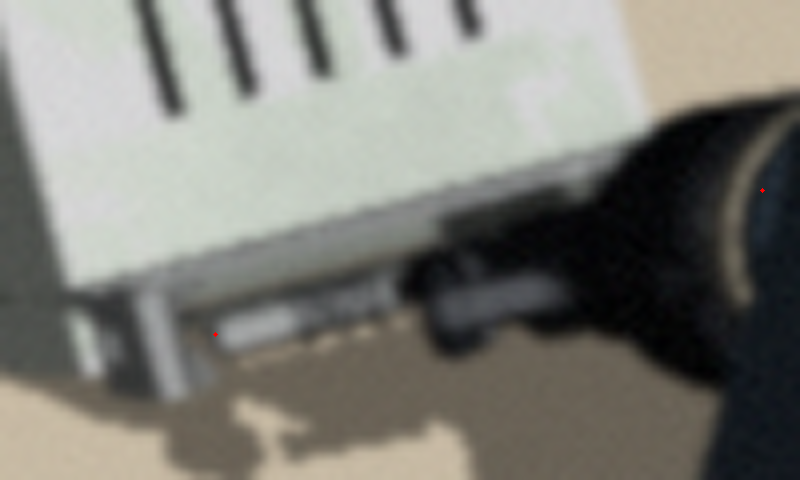

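```bash
python3 - <<'E'
from h import *
s=sense();C=s['tcp_pos'];D=np.array([-.2418,.9703,0]);X=np.array([.9703,.2418,0])
for z in(.17,.1745,.178):
    L=onz('top',461.4,208,z)-C;Rr=onz('top',530.3,189,z)-C
    print(z,'inner +y',(L@D).round(4),'inner -y',(Rr@D).round(4),'mid',((L+Rr)@D/2).round(4),'x',(L@X).round(4),(Rr@X).round(4))
E
```

```text
0.17 inner +y 0.088 inner -y -0.0889 mid -0.0004 x -0.0036 -0.0013
0.1745 inner +y 0.0895 inner -y -0.0866 mid 0.0015 x -0.0032 -0.0009
0.178 inner +y 0.0907 inner -y -0.0848 mid 0.003 x -0.0029 -0.0006
```

The measured span between the inner cheek faces is 176.1 mm (176 expected) at cheek-top height 174.5 mm. The door needs to go about 1.2 mm towards +y. I'll descend to above the earliest possible contact.

play_rows(deltas=[[0,0,0.0012,0,0,0],[0,0.002,0.0012,0,0,0],[0,0.005,0.0012,0,0,0],[0,0.009,0.0012,0,0,0],[0,0.013,0.0012,0,0,0],[0,0.018,0.0012,0,0,0],[0,0.023,0.0012,0,0,0],[0,0.028,0.0012,0,0,0],[0,0.033,0.0012,0,0,0],[0,0.037,0.0012,0,0,0],[0,0.04,0.0012,0,0,0],[0,0.04,0.0012,0,0,0]])

```text
t: 11.1
tcp_pos: [0.51, -0.2187, 0.1698]
tool_rot: [-0.702, -0.086, 0.086, 0.702]
force: [0.1, 0.6, -2.4]
finger_gap: 0.413
```

```bash
python3 d.py [.5104,-.219,.165] 14
python3 - <<'E'
from h import *
n,(x,y,w,h)='scene',(195,75,80,60)
a=snapshot(n)[:,:,::-1];cv2.imwrite('pics/f.png',cv2.convertScaleAbs(cv2.resize(a[y:y+h,x:x+w],None,fx=8,fy=8,interpolation=2),alpha=1.1))
E
```

```text
t 11.1 tcp [ 0.51   -0.2187  0.1698] shift [ 0.0003  0.0048 -0.0004] rot [-0.0007 -0.0001 -0.0006] F [ 0.08  0.56 -2.37] M [0.039 0.009 0.01 ] gap 0.413 q [-0.61  0.52  1.67 -0.    0.96 -2.42]
```

View pics/f.png

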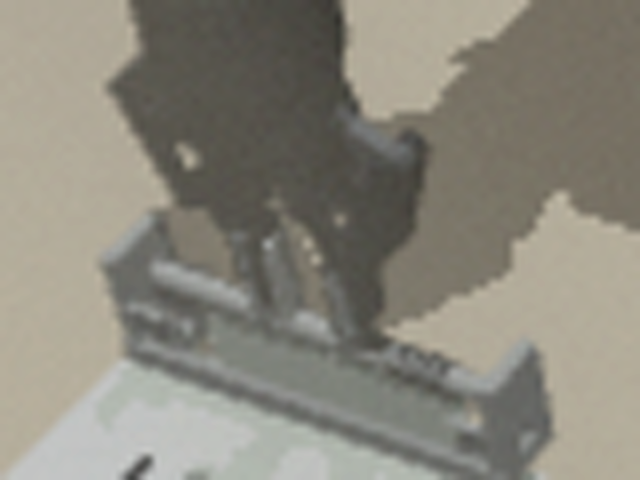

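The barrel is between both cheeks with no side load. I'll feel downwards at about 10 mm/s.

play_rows(deltas=[[0,0.001,0,0,0,0],[0,0.002,0,0,0,0],[0,0.003,0,0,0,0],[0,0.004,0,0,0,0],[0,0.005,0,0,0,0],[0,0.006,0,0,0,0],[0,0.007,0,0,0,0],[0,0.008,0,0,0,0]])

```text
t: 11.95
tcp_pos: [0.5103, -0.2188, 0.1622]
tool_rot: [-0.702, -0.086, 0.086, 0.702]
force: [-0.6, 0.3, -2.2]
finger_gap: 0.414
```

play_rows(deltas=[[0,0.001,0,0,0,0],[0,0.002,0,0,0,0],[0,0.003,0,0,0,0],[0,0.004,0,0,0,0]])

```text
t: 12.35
tcp_pos: [0.5107, -0.2191, 0.1585]
tool_rot: [0.702, 0.087, -0.086, -0.702]
force: [0.5, 0.2, -1.6]
finger_gap: 0.415
```

play_rows(deltas=[[0,0.001,0,0,0,0],[0,0.002,0,0,0,0],[0,0.003,0,0,0,0]])

```text
t: 12.65
tcp_pos: [0.5108, -0.219, 0.1554]
tool_rot: [0.702, 0.087, -0.086, -0.702]
force: [2.2, 0.5, -2.0]
finger_gap: 0.412
```

play_rows(deltas=[[0,0.001,0,0,0,0],[0,0.002,0,0,0,0]])

```text
t: 12.85
tcp_pos: [0.5108, -0.2191, 0.1538]
tool_rot: [0.702, 0.086, -0.086, -0.702]
force: [1.6, -0.3, 5.0]
finger_gap: 0.413
```

play_rows(deltas=[[0,0.001,0,0,0,0],[0,0.0015,0,0,0,0]])

```text
t: 13.05
tcp_pos: [0.5108, -0.2192, 0.1535]
tool_rot: [0.702, 0.087, -0.086, -0.702]
force: [-0.5, 1.1, 12.3]
finger_gap: 0.411
```

```bash
python3 d.py [.5108,-.2192,.1535] 14
python3 - <<'E'
from h import *
n,(x,y,w,h)='scene',(195,75,80,60)
a=np.mean([snapshot(n).astype(float) for _ in range(2)],0)[:,:,::-1];cv2.imwrite('pics/g.png',cv2.convertScaleAbs(cv2.resize(a[y:y+h,x:x+w],None,fx=9,fy=9,interpolation=2),alpha=1.2))
E
```

```text
t 13.05 tcp [ 0.5108 -0.2192  0.1535] shift [-0.  0. -0.] rot [ 0.0009 -0.0003  0.0012] F [-0.53  1.09 12.34] M [0.633 0.125 0.166] gap 0.411 q [-0.61  0.54  1.68  0.    0.92 -2.42]
```

View pics/g.png

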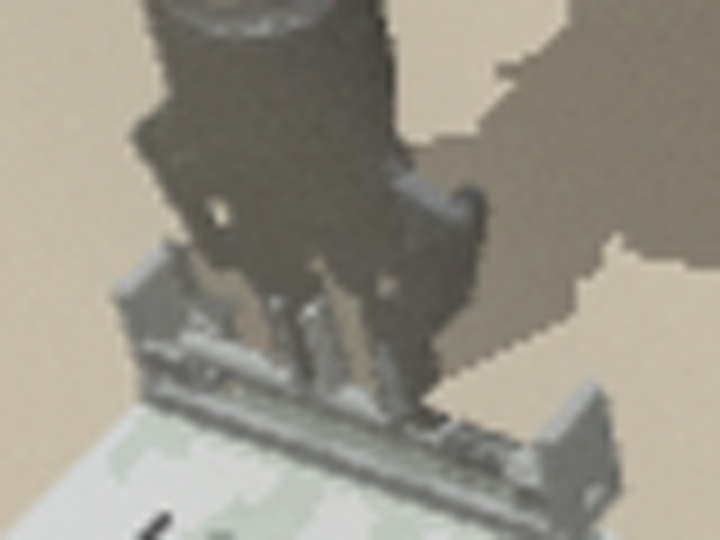

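Touch was at TCP z about 0.1535, a hinge height of about +6 mm, which agrees with the vision estimate of +4.5 to +6. The side force is near zero, so this looks like the floor rather than the lips. Mx shows the +y end carrying more, so I'll ease the load and level it slightly.

play_rows(deltas=[[0,0,0,0.004,0,0],[0,-0.0005,0,0.008,0,0],[0,-0.0005,0,0.008,0,0]])

```text
t: 13.45
tcp_pos: [0.5108, -0.2192, 0.1536]
tool_rot: [-0.699, -0.086, 0.086, 0.704]
force: [1.0, 2.5, 8.0]
finger_gap: 0.409
```

```bash
python3 d.py [.5108,-.2192,.1535] 14
```

```text
t 13.45 tcp [ 0.5108 -0.2192  0.1536] shift [ 0.      0.0001 -0.    ] rot [-0.0066 -0.0001  0.0013] F [0.96 2.52 8.04] M [ 0.063 -0.137  0.173] gap 0.409 q [-0.61  0.54  1.68  0.01  0.92 -2.43]
```

Balanced now: Mx is 0.06 N m at about 8 N, so both ends are on the floor. I'll open to let the pin spring home.

play_rows(deltas=[[0,-0.0005,0,0,0,0],[0,-0.0005,0,0,0,0],[0,-0.0005,0,0,0,0],[0,-0.0005,0,0,0,0],[0,-0.0005,0,0,0,0]], gripper=0.052)

```text
t: 13.95
tcp_pos: [0.5099, -0.2187, 0.1525]
tool_rot: [-0.699, -0.085, 0.087, 0.705]
force: [0.3, 0.5, -0.3]
finger_gap: 0.607
```

```bash
python3 d.py [.5108,-.2192,.1535] 14
```

```text
t 13.95 tcp [ 0.5099 -0.2187  0.1525] shift [ 0.0007 -0.001  -0.0007] rot [-0.0088 -0.0003 -0.0007] F [ 0.3   0.51 -0.3 ] M [0.077 0.06  0.012] gap 0.607 q [-0.61  0.54  1.68  0.01  0.93 -2.43]
```

play_rows(deltas=[[0,0,0,0,0,0],[0,0,0,0,0,0],[0,0,0,0,0,0],[0,0,0,0,0,0],[0,-0.005,0,-0.008,0,0],[0,-0.02,0,-0.008,0,0],[0,-0.04,0,-0.008,0,0],[0,-0.07,0,-0.008,0,0],[0,-0.1,0,-0.008,0,0],[0,-0.13,0,-0.008,0,0],[0,-0.15,0,-0.008,0,0],[0,-0.16,0,-0.008,0,0]], gripper=0.08)

```text
t: 15.15
tcp_pos: [0.5113, -0.2205, 0.3155]
tool_rot: [0.703, 0.087, -0.085, -0.701]
force: [0.1, 0.1, 0.8]
finger_gap: 0.938
```

```bash
python3 d.py [.45,-.02,.31] 14
python3 - <<'E'
from h import *
n,(x,y,w,h)='scene',(195,75,80,60)
a=np.mean([snapshot(n).astype(float) for _ in range(3)],0)[:,:,::-1];np.save('h_scene.npy',a);cv2.imwrite('pics/h.png',cv2.convertScaleAbs(cv2.resize(a[y:y+h,x:x+w],None,fx=9,fy=9,interpolation=2),alpha=1.1))
E
```

```text
t 15.15 tcp [ 0.5113 -0.2205  0.3155] shift [-0.011   0.0047  0.2094] rot [ 0.0036 -0.      0.0029] F [0.06 0.14 0.78] M [ 0.012  0.032 -0.017] gap 0.938 q [-0.61  0.34  1.5  -0.    1.29 -2.42]
```

View pics/h.png

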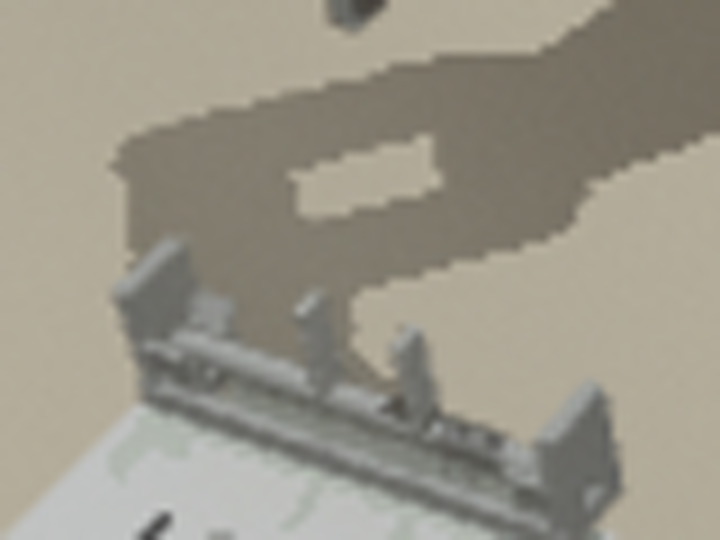

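The tab is well apart from the horn in the picture ((315,300) and (410,335)). I'll move the arm clear and measure in both views.

play_rows(deltas=[[0,0,0.01,0,0,0],[0,0,0.03,0,0,0],[-0.002,0,0.06,0,0,0],[-0.004,0,0.09,0,0,0],[-0.006,0,0.12,0,0,0],[-0.01,0,0.155,0,0,0],[-0.01,0,0.19,0,0,0],[-0.01,0,0.22,0,0,0],[-0.01,0,0.24,0,0,0],[-0.01,0,0.255,0,0,0],[-0.01,0,0.26,0,0,0]])

```text
t: 16.4
tcp_pos: [0.4357, 0.0322, 0.3119]
tool_rot: [-0.701, -0.086, 0.088, 0.702]
force: [0.6, 0.4, 0.6]
finger_gap: 0.935
```

```bash
python3 - <<'E'
from h import *
for n in('scene','top'):
    a=np.mean([snapshot(n).astype(float) for _ in range(4)],0)[:,:,::-1];np.save('k_'+n+'.npy',a)
    x,y,w,h={'scene':(200,90,80,60),'top':(440,165,100,60)}[n]
    c=np.clip(cv2.resize(a[y:y+h,x:x+w],None,fx=8,fy=8,interpolation=2)*(1.2 if n=='scene' else 1.8),0,255).astype(np.uint8)
    y_=np.radians(14);D=np.array([-np.sin(y_),np.cos(y_),0]);C=np.array([.5104,-.219,.1412])
    for nm,ly,lz,col in(('horn',-.0155,.044,(0,0,255)),('tab out',.0265,.044,(0,200,0)),('tab in',.0155,.044,(255,0,0)),('e-',-.085,0,(0,0,255)),('e+',.085,0,(0,200,0)),('tip',.095,0,(255,0,255))):
        u,v=proj(n,C+D*ly+[0,0,lz]);cv2.circle(c,(round((u-x+.5)*8),round((v-y+.5)*8)),2,col,-1);print(n,nm,round((u-x+.5)*8),round((v-y+.5)*8))
    cv2.imwrite(f'pics/k_{n}.png',c)
E
```

```text
scene horn 240 149
scene tab out 325 179
scene tab in 303 171
scene e- 127 183
scene e+ 465 305
scene tip 486 313
top horn 514 252
top tab out 381 287
top tab in 416 277
top e- 663 200
top e+ 146 336
top tip 116 344
```

View pics/k_scene.png

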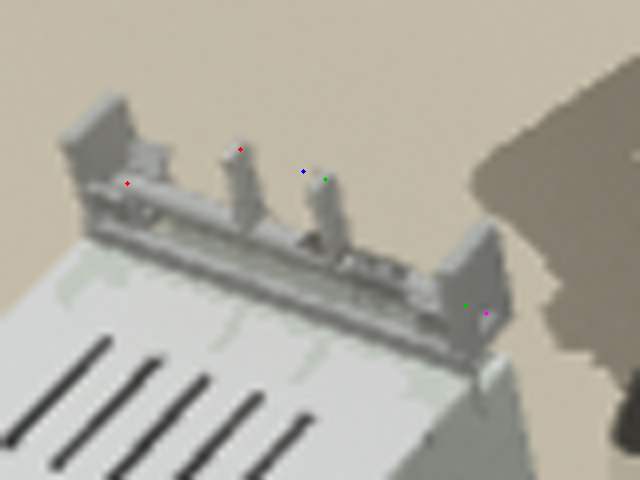

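View pics/k_top.png

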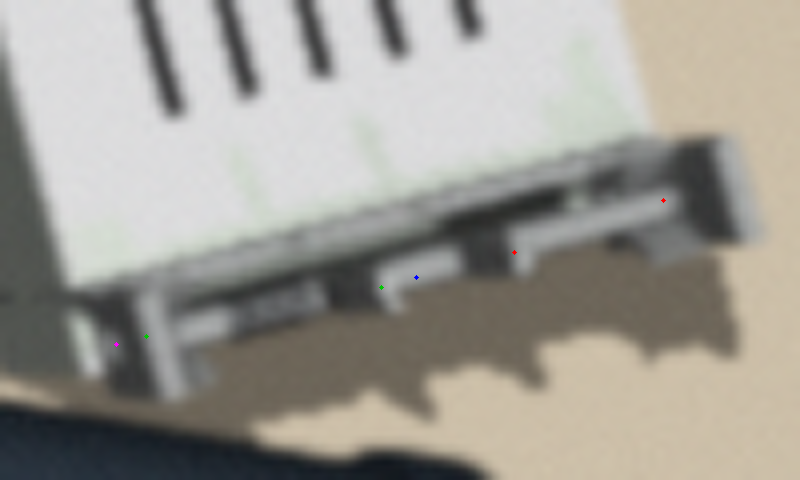

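```bash
python3 - <<'E'
from h import *
cv2.imwrite('pics/z_end.png',np.load('k_scene.npy'))
E
```

```text
[ WARN:0@0.686] global loadsave.cpp:1063 imwrite_ Unsupported depth image for selected encoder is fallbacked to CV_8U.
```

View pics/z_end.png

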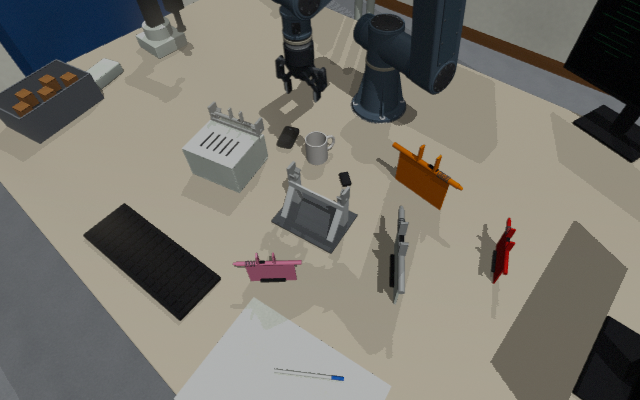

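The final view shows the door on the box at (235,120), the stand empty, and the mug (318,147), mouse (288,137) and fob (345,179) where they were at the start. Horn-to-tab spacing is 131–132 zoomed pixels, against 133 for pin out and 98 for pulled. Handing in.

```bash
python3 -c "
from h import *
s=sense();print(s['t'],s['force'].round(1),abs(s['qd']).max());sign_off()"
```

```text
16.8 [ 0.5 -0.2  0.7] 0.002560036026735126
the job is handed in; nothing more can be done
```

The door is on the controller box with its pin sprung out, and I handed the job in at 16.8 s with the arm clear and still.

- **Pick-up:** I squeezed the tab to the horn at 28 N; the fingers closed to about 35 mm, so the pin was pulled. I lifted the door off the stand, and in the camera check it hung level and centred in the gripper to about 1 mm.
- **Seating:** I lowered it at about 10 mm/s and felt the floor with the rail about 6 mm above nominal; the pictures had suggested 4.5 to 6 mm. The vertical force reading peaked at 12 N, with more load on the pin end. A slight tilt and ease-off evened it out (0.63 down to 0.06 N m), and then I let go.
- **Last checks:** The horn-to-tab spacing matches a fully sprung-out pin in both views. The stand is empty, and the mug, mouse and fob look unmoved.
- **Small disagreements:** The door sits 1 to 2 mm towards the non-pin end, which is within the end play. In the top view the horn and tab tops appear about 1.5 mm forward of where I expected, roughly a 2° lean, which is near the measuring error. The panel itself was mostly hidden, so I checked its hang only from the horn, tab and barrel.

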